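# Back up a case tile with a spacer and hold it flush

### The arm

A 6-joint arm with a two-finger parallel gripper is mounted at the origin on the work surface. World frame = base frame: x ahead of the robot, y to its left, z up, the work surface at z = 0. Lengths are in mm, angles in rad, forces in N, time in s.
With the tool pointing down it reaches from about 325 to 775 mm from the base axis. Payload 5.5 kg.
Tool frame: the origin (TCP) lies at the very end of the fingers, on their centre line; the grasp point (between the pads) lies 19 mm behind it; z points along the fingers, y is the line along which they close (so a half turn about z gives the same grasp; the last joint's range is limited). The gripper opens to 85 mm and grips with 20 to 120 N. Pads are 22 mm wide; open, the fingers measure 114 mm over their backs; the gripper's body (76 mm by 85 mm) begins 54 mm behind the grasp point. The pads swing forward as they close: fully open they stand 13 mm farther back than shut.
Start: joints at [1.053, 0.091, 1.231, -0, 1.82, -0.057], TCP at [266.805, 537.43, 231.275] pointing down, gripper open.
Joint ranges: [-2.87, 2.87], [-0.86, 2.18], [0.17, 2.46], [-1.51, 4.65], [0.06, 2.69], [-2.65, 2.65]. Speed limits (rad/s): [2.57, 2.57, 3.01, 3.14, 3.14, 3.14].

### API

Orientations are given as a 3x3 rotation matrix whose columns are the frame's x, y, z axes.
In Python, from cell import bot, cams gives the robot as it stands. The module is installed in compiled form; this text tells all that it offers.
- The arm moves only by the tool move_arm, never from a script. Its argument "moves" is one flat list of numbers, 4 for each row, row after row: the shift along the tool's x, y, z in cm, then the turn about the tool's z in units of 6 degrees (1.0 is 6 degrees). In form: [tx, ty, tz, spin, tx, ty, tz, spin, ...]. A call has 1 to 20 rows; each row shifts and turns the commanded pose from where the row before left it, along the tool's axes as they then stand; what a row does not reach is not made up. A row lasts 1/10 s, in which the tool goes at most 50 mm and 8.59 degrees, less where a joint would pass 70% of its speed; a pose out of reach is approached as far as the arm can. A call with a gripper value outside its range is refused whole. "gripper" is the opening, from -1 (shut) to 1 (fully open), so that 0 is half open, set as the call begins (left out, the last holds). The fingers move at their own pace and stop on an object; "squeeze" is the grip in N (left out, the last holds). Time passes only in rows, so rows that do not move let the fingers close. It gives the time, the measured TCP pose, the force, the opening and the grip force at its end, in the units of the state.
- bot.state(): the state, without advancing time (a new reading comes with each control period).
- cams.get_image(name): name is "scene" or "top"; returns a dict with "image" (384x512x3 uint8, red, green, blue), "z_map" (384x512 float32, mm along the optical axis (not along the pixel's ray), 0 where there is no reading), "fx", "fy", "cx", "cy" (pixels), "T" (4x4, takes a point from camera to world coordinates). Camera axes: x right, y up, looking along -z (the intrinsics and any distortion apply to the point x, -y, -z); pixel columns grow to the right and rows downward; lengths in mm; the calibration is good to about 2 mm. A picture is of the moment at which its call begins.
- bot.hand_in(): hands the job in; it is judged then, once.
The state is a dict: "time": time; "joint_pos": joint angles; "joint_velocities": joint speeds; "tau": joint torques, N m; "eef_pos": TCP position; "orientation": TCP orientation; "ft_force": force on the tool from outside, world axes, zero at the start; "wrist_torque": the same for the moment, N m; "opening": finger opening in mm; "finger_force": force on a finger pad.
Only numpy, scipy, OpenCV 4.12 (cv2) and the standard library are available. Lean on these libraries where they do the work, as an engineer would, in place of code of your own. Each camera call takes 0.05 s, during which the arm holds its last target. There are 200 camera calls.

### The job

Pick up the aluminium spacer by its upright grip and slide its bar, leading end first, fully home under the sprung tile of the grey case, in the one channel that is wide enough for it, then let go of the spacer. Then press the tile down with the fingers until it sits flush with the side cheeks, firmly down on the spacer, and finish like that, still holding the tile pressed; leave everything else on the bench alone.

Things in the scene. Friction and masses are not known exactly. Their poses are not given: they have to be found in the camera images.
- case: Grey case fixed flat on the bench; base plate 130 (x) x 180 (y) x 8. Origin: centre of its underside, at bench height; x points from the open front (robot side) to the end stop, y left, z up. Three guide blocks stand on it at y = -48, 0, 48; a sprung tile covers their rear part (x = 10 to 60). In front of x = 10 their channels are open from above.
- cheek (a point): Centre of the top of the case's left side cheek (case x = 35, y = 80, z = 34). Two such grey cheeks, 56 (x) x 12 (y), stand at the left and right ends of the tile; the tile is flush when its top is level with theirs, at z = 34.
- stop (a point): Middle of the top of the end stop's front face, at case x = 60, z = 26: a wall across the rear of all three channels.
- tile: White tile, 50 (x) x 142 (y) x 6, axes as the case's. Origin: centre of its underside. It cannot come off: it slides straight down on 4 sprung guide pins (5 thick, tops at z = 40, at tile x +-20, y +-64), always level. At rest its top is 7 proud of the cheeks. It yields at about 5 N, takes 8 N at 7 travel (flush); there a spacer beneath stops it. With none it goes 14 down, too deep.
- tile_top (a point): Centre of the tile's top face: case x = 35, y = 0, z = 41 at rest, 34 when flush. A push of 12 to 20 N holds it firmly down on the spacer; it may be applied anywhere on the tile, with the tips of the shut fingers.
- guide_a: White guide block on the case, 48 wide, with a channel along x, 12 wide: too narrow for the spacer. Origin: on the channel's centre line and floor (z = 8), at case x = 0; axes as the case's. Channel walls 18 high from x = -36 to 60; in front of them, to x = -50, thin walls flare outwards. The three blocks' places are swapped from run to run.
- guide_b: As guide_a, but the channel is 16 wide: too narrow for the spacer.
- guide_c: As guide_a, but the channel is 25 wide: the only one that takes the spacer.
- spacer: Loose aluminium spacer, about 90 g, on the bench: bar 96 long (x) x 20 x 20 with an upright grip 20 x 20 at its rear end (centre x = -38), up to 56 above the underside. Origin: centre of the bar's underside; x points along the bar, away from the grip, to the leading end at x = 48. When home its top is at z = 28, its origin at guide x = 12 and its grip at guide x = -26, clear in front of the tile.
- jar: Bystander: closed amber jar with black cap, diameter 48, height 75. Origin: centre of its underside. To be left alone.
- carton: Bystander: paper-white carton, 90 x 90 x 110 high. Origin: centre of its underside. To be left alone.
- tape: Bystander: roll of grey tape lying flat, outer diameter 72, height 20. Origin: centre of its underside. To be left alone.
- bulb: Bystander: dark lamp bulb standing on its face, diameter 90, height 83, screw base up. Origin: centre of its underside. To be left alone.
- owl: Bystander: terracotta-brown owl figurine, diameter 80, height 110. Origin: centre of its underside. To be left alone.
- socket: Bystander: white round wall socket, diameter 62, height 40. Origin: centre of its underside. To be left alone.
- washer: Bystander: steel washer lying flat, outer diameter 36, 4 thick. Origin: centre of its underside. To be left alone.
Not all that is in view belongs to the job. What is shaped like the spacer but yellow is not meant.

How it is judged (in metres and radians):
On the way:
1. the spacer lies fully home in the wide channel and has been let go, with the tile still up (x of spacer in the frame of guide_c between 0.006 and 0.016 m and y of spacer in the frame of guide_c between -0.006 and 0.006 m and z of spacer in the frame of guide_c between -0.003 and 0.005 m and angle between the x axis of spacer and the x axis of guide_c, either way round below 0.12 rad and angle between spacer's own z axis and vertical below 0.12 rad and contact force between the fingers and spacer below 0.3 N and z of tile in the frame of case above 0.0325 m), for 0.2 s.
At the end, for the whole second after the job is handed in: The spacer lies flat in guide_c's channel, aligned with it, within 6 mm of the end stop and not touched by the fingers; the fingers still press the tile (over 5 N), its top is flush with the cheeks within 2 mm, and it bears on the spacer with over 1.5 N (x of spacer in the frame of guide_c between 0.006 and 0.016 m and y of spacer in the frame of guide_c between -0.006 and 0.006 m and z of spacer in the frame of guide_c between -0.003 and 0.005 m and angle between the x axis of spacer and the x axis of guide_c, either way round below 0.12 rad and angle between spacer's own z axis and vertical below 0.12 rad and contact force between the fingers and spacer below 0.3 N and z of tile in the frame of case between 0.026 and 0.03 m and contact force between the fingers and tile above 5 N and contact force between tile and spacer above 1.5 N); the arm keeps its last pose, push and grip.
It fails at once if a bystander (jar, carton, tape, bulb, owl, socket or washer) is shifted by more than 30 mm (distance of any of jar, carton, tape, bulb, owl, socket, washer from where it was at the start of the episode above 0.03 m).
It also fails if it takes over 61 s, if anything falls off the work surface, if the arm or the gripper's body presses on something with over 40 N, if the wrist force passes 120 N, or if a joint passes its speed limit or range.

## Working session

There is one attempt and no reset: what is moved stays moved. The work goes in short steps, Python scripts to look and compute and a tool call to move; the robot and the scene stay as the last step left them, time stands still between calls to the robot, and variables do not carry over. Pictures are saved under pics/ and viewed, at most 10 in all, crops included, and the job is handed in when it is done.

Besides the shell and the picture viewer there is one more tool, called after "Call:" by a JSON object that holds its "fn" and its "kwargs", one argument or row to a line. move_arm: Moves the arm, as the interface text tells. Its arguments: {"type":"object","properties":{"moves":{"type":"array"},"gripper":{"type":"number"},"squeeze":{"type":"number"}},"required":["moves"]}

```bash
mkdir -p pics; cat > h.py <<'E'
import numpy as np, cv2
from cell import bot, cams
def grab(n,f):
    d=cams.get_image(n); np.savez('pics/'+f+'.npz',**d); cv2.imwrite('pics/'+f+'.png',cv2.cvtColor(d['image'],cv2.COLOR_RGB2BGR)); return d
def world(d,u,v,z=None):
    Z=d['z_map'][int(round(v)),int(round(u))]
    r=np.array([(u-d['cx'])/d['fx'],-(v-d['cy'])/d['fy'],-1.])
    T=d['T']
    if z is None: p=r*Z
    else:
        w=T[:3,:3]@r; p=r*((z-T[2,3])/w[2])
    return T[:3,:3]@p+T[:3,3]
def cloud(d):
    H,W=d['z_map'].shape; u,v=np.meshgrid(np.arange(W),np.arange(H)); Z=d['z_map']
    P=np.stack([(u-d['cx'])/d['fx']*Z,-(v-d['cy'])/d['fy']*Z,-Z],-1)
    return P@d['T'][:3,:3].T+d['T'][:3,3]
E
python3 - <<'E'
from h import *
a=grab('top','t0');b=grab('scene','s0')
print(bot.state()); print(a['T'],a['fx'],a.keys()); print(b['T'])
E
```

```text
{'time': 0.1, 'joint_pos': array([ 1.05330659e+00,  9.18094903e-02,  1.23178669e+00, -5.82839722e-06,
        1.81978018e+00, -5.67256393e-02]), 'joint_velocities': array([ 0.00072025,  0.0001526 , -0.00328536,  0.00071021, -0.00125624,
       -0.00063018]), 'tau': array([ 3.57770776e-03, -4.60216033e+01, -4.19219434e+01, -7.36829656e-05,
        1.06287579e-02,  2.38640681e-06]), 'eef_pos': array([266.67265806, 537.20143278, 230.23642194]), 'orientation': array([[-8.95712337e-01,  4.44633151e-01, -8.77492259e-04],
       [ 4.44634006e-01,  8.95710996e-01, -1.55295166e-03],
       [ 9.54856750e-05, -1.78116086e-03, -9.99998409e-01]]), 'ft_force': array([-0.47617981, -0.27872248,  0.6259948 ]), 'wrist_torque': array([-0.03528766,  0.02016628, -0.02557181]), 'finger_force': 0.0, 'opening': 85.25710603305467}
[[ 2.30086596e-02  9.92765028e-01 -1.17848212e-01  4.33909126e+02]
 [-9.99482950e-01  2.01942488e-02 -2.50204817e-02  8.64415162e+00]
 [-2.24596031e-02  1.18362966e-01  9.92716362e-01  1.01226049e+03]
 [ 0.00000000e+00  0.00000000e+00  0.00000000e+00  1.00000000e+00]] 368.05959749844016 dict_keys(['image', 'z_map', 'fx', 'fy', 'cx', 'cy', 'T'])
[[-8.66184566e-01 -3.05508898e-01  3.95460000e-01  9.51652719e+02]
 [ 4.99721670e-01 -5.27014175e-01  6.87411312e-01  7.69343680e+02]
 [-1.59724723e-03  7.93045000e-01  6.09160961e-01  6.85268126e+02]
 [ 0.00000000e+00  0.00000000e+00  0.00000000e+00  1.00000000e+00]]
```

View pics/t0.png

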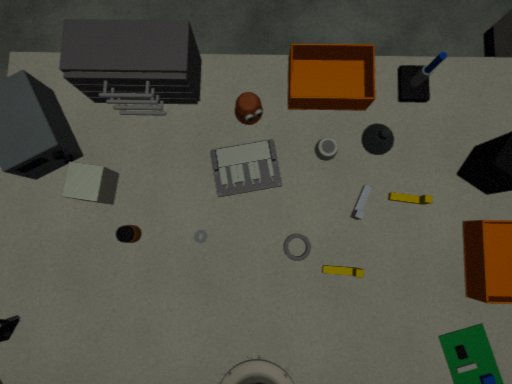

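View pics/s0.png

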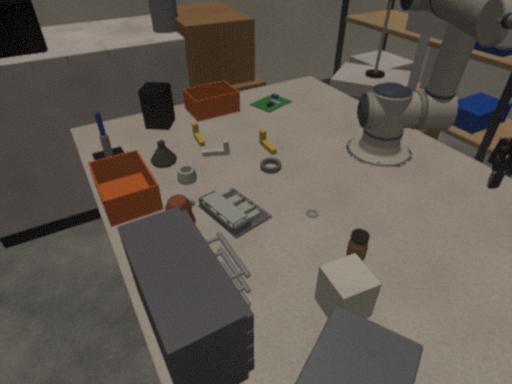

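The top picture shows the case at about (246,167). Three things are spacer-shaped: grey at (362,201), yellow at (343,271) and yellow at (410,198). The aluminium one has to be the grey one, so I'll confirm it in a crop together with the case.

```bash
python3 - <<'E'
from h import *
im=cv2.imread('pics/t0.png')
a=cv2.resize(im[130:205,200:290],None,fx=6,fy=6,interpolation=cv2.INTER_CUBIC)
b=cv2.resize(im[175:230,335:385],None,fx=5,fy=5,interpolation=cv2.INTER_CUBIC)
o=np.zeros((450,800,3),np.uint8);o[:450,:540]=a;o[:275,545:795]=b
cv2.imwrite('pics/c0.png',cv2.convertScaleAbs(o,alpha=1.3))
d=np.load('pics/t0.npz');P=cloud(d)
for n,s in(('case',np.s_[130:205,200:290]),('sp',np.s_[178:225,345:380])):
    q=P[s][...,2]; print(n,np.histogram(q,bins=np.arange(-5,70,3)))
# bar/grip by height
q=P[178:225,345:380].reshape(-1,3)
m=(q[:,2]>12)&(q[:,2]<26);g=q[:,2]>45
B=q[m][:,:2].astype(np.float32);print('all',cv2.minAreaRect(q[q[:,2]>12][:,:2].astype(np.float32)),'bar',cv2.minAreaRect(B),B.mean(0),'grip',q[g].mean(0),g.sum())
print(cv2.fitLine(B,cv2.DIST_HUBER,0,.01,.01).ravel())
q=P[130:205,200:290].reshape(-1,3)
for lo,hi in((38,44),(4,12),(24,28)):
    m=(q[:,2]>lo)&(q[:,2]<hi);print(lo,m.sum(),cv2.minAreaRect(q[m][:,:2].astype(np.float32)))
E
```

```text
case (array([ 349, 1902, 1255,  389,  721,  221,   22,   13,   24,  163,  392,
        123,   66,  109,  192,  610,  162,    5,    0,    0,    0,    0,
          0,    0]), array([-5, -2,  1,  4,  7, 10, 13, 16, 19, 22, 25, 28, 31, 34, 37, 40, 43,
       46, 49, 52, 55, 58, 61, 64, 67]))
sp (array([116, 677, 471,  36,   7,  10,  11,  63, 116,  34,   4,   1,   4,
         2,   5,   5,   2,   2,   6,  26,  33,   1,   0,   0]), array([-5, -2,  1,  4,  7, 10, 13, 16, 19, 22, 25, 28, 31, 34, 37, 40, 43,
       46, 49, 52, 55, 58, 61, 64, 67]))
all ((469.7319641113281, -157.0701904296875), (75.6878662109375, 330.5290222167969), 25.095853805541992) bar ((522.4989013671875, -268.1302185058594), (20.921680450439453, 96.40121459960938), 67.04876708984375) [ 530.9813 -270.4416] grip [ 482.16034446 -225.51838722  152.65248208] 78
[ 8.9269942e-01 -4.5065251e-01  5.3123572e+02 -2.7032538e+02]
38 878 ((642.4168701171875, 59.76600646972656), (50.702430725097656, 156.18511962890625), 11.2418794631958)
4 1301 ((614.7323608398438, 48.2962646484375), (208.577392578125, 249.68182373046875), 1.2794826030731201)
24 492 ((618.0582275390625, 47.992271423339844), (115.34614562988281, 147.9285888671875), 10.936050415039062)
```

View pics/c0.png

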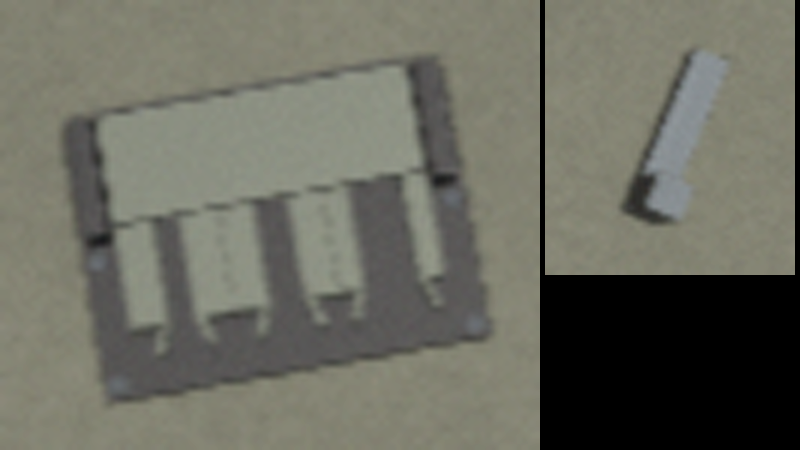

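The crop shows three channels, and the right-hand one (crop x about 355–410, roughly 25 mm) is clearly the widest, so guide_c is at case y=-48. The grey piece at (362,201) is the aluminium spacer: its grip is at crop (670,197) and its leading end at (708,56).

```bash
cat >> h.py <<'E'
def rel(s,target,yaw):  # target xyz of TCP; yaw deg of wanted tool y-axis; -> tool-frame cm and spin units
    R=s['orientation']; dl=R.T@(np.array(target)-s['eef_pos'])/10
    cur=np.degrees(np.arctan2(R[1,1],R[0,1])); return dl.round(2),round(-((yaw-cur+90)%180-90)/6,2)
E
python3 - <<'E'
from h import *
d=np.load('pics/t0.npz')
A=lambda x,y:(200+(x+.5)/6-.5,130+(y+.5)/6-.5); B=lambda x,y:(335+(x-545+.5)/5-.5,175+(y+.5)/5-.5)
t=[world(d,*A(*p),z=41)[:2] for p in((97,117),(410,63),(422,172),(110,222))]
print(np.round(t,1),np.mean(t,0)); e=(t[0]+t[3]-t[1]-t[2]);print('case yaw',np.degrees(np.arctan2(-e[0],e[1])),np.linalg.norm(e)/2)
b=[world(d,*A(*p),z=8)[:2] for p in((107,403),(490,335))];print('plate front',b,np.mean(b,0),np.linalg.norm(b[0]-b[1]))
c=[world(d,*A(*p),z=26)[:2] for p in((353,185),(403,178),(367,290),(418,278))];print('chan c walls',np.round(c,1))
g=world(d,*B(670,197),z=56);l=(world(d,*B(690,50),z=20)+world(d,*B(727,62),z=20))/2
q=(l-g)[:2];print('grip',g,'lead',l,np.linalg.norm(q),np.degrees(np.arctan2(q[1],q[0])))
P=cloud(d)[205:222,350:375].reshape(-1,3);m=(P[:,2]>50)&(P[:,2]<60);print(P[m].mean(0),m.sum())
print(rel(bot.state(),[g[0],g[1],150],np.degrees(np.arctan2(q[1],q[0]))+90))
E
```

```text
[[654.6 125.1]
 [681.8 -15.1]
 [632.1 -21.3]
 [606.8 117.6]] [643.81586241  51.56211668]
case yaw 10.66679702365907 142.02064642676646
plate front [array([528.63912216, 119.93142425]), array([563.54269481, -54.65479627])] [546.09090849  32.63831399] 178.0410283571558
chan c walls [[628.6   9.4]
 [632.2 -13.2]
 [580.6   2.1]
 [586.5 -20.8]]
grip [ 487.11818793 -254.19178271   56.        ] lead [ 565.62230266 -285.65864527   20.        ] 84.57576171072625 -21.842430501206607
[ 487.60840316 -252.59851394   54.92889399] 66
(array([-54.93, -61.07,   8.13]), np.float64(-0.76))
```

Call:
{"fn": "move_arm", "kwargs": {
  "moves": [-2.75,-3.05,0,0,-2.75,-3.05,0,0,-2.75,-3.05,0,0,-2.75,-3.05,0,0,-2.75,-3.05,0,0,-2.75,-3.05,0,0,-2.75,-3.05,0,0,-2.75,-3.05,0,0,-2.75,-3.05,0,0,-2.75,-3.05,0,0,-2.75,-3.05,0,0,-2.75,-3.05,0,0,-2.75,-3.05,1,0,-2.75,-3.05,1,0,-2.75,-3.05,1,0,-2.75,-3.05,1,0,-2.75,-3.05,1,0,-2.75,-3.05,1,0,-2.75,-3.05,1,0,-2.75,-3.05,1,-0.65],
  "gripper": 0
}}

```text
time: 2.1
eef_pos: [488.1, -255.2, 150.3]
orientation: [[-0.924, 0.382, -0.001], [0.382, 0.924, 0.0], [0.001, 0.0, -1.0]]
ft_force: [1.0, 1.3, -0.1]
opening: 43.1
finger_force: 0.0
```

```bash
python3 - <<'E'
from h import *
s=bot.state();print(s['time'],s['eef_pos'],s['opening'],s['joint_pos'].round(2))
print(rel(s,[487.3,-253.4,28],67.5)); grab('top','t1')
im=cv2.imread('pics/t1.png')
cv2.imwrite('pics/c1.png',cv2.resize(im[165:245,315:415],None,fx=6,fy=6,interpolation=cv2.INTER_CUBIC))
E
```

```text
2.1 [ 488.14933581 -255.16413082  150.33271684] 43.053193664517245 [-0.54 -0.04  1.51  0.    1.68 -1.72]
(array([ 0.14,  0.13, 12.23]), np.float64(0.01))
```

View pics/c1.png

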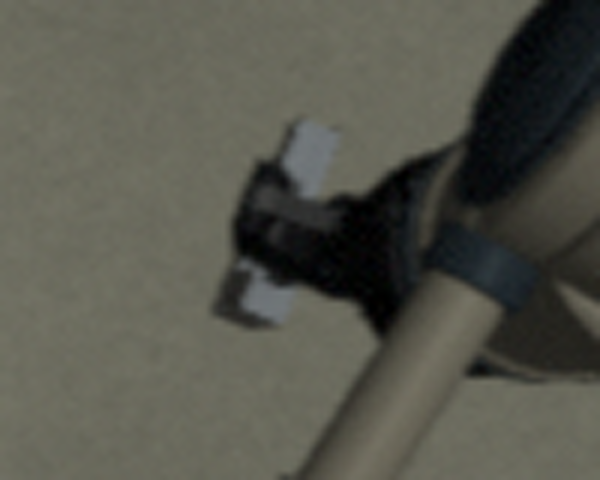

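The crop shows the half-open gripper lined up with the spacer: bar ahead at (310,155), grip behind at (265,300), displaced by parallax. I'll descend and grip.

Call:
{"fn": "move_arm", "kwargs": {
  "moves": [0.14,0.13,3,0,0,0,3,0,0,0,3,0,0,0,2.2,0,0,0,1,0,0,0,0,0,0,0,0,0]
}}

```text
time: 2.85
eef_pos: [487.9, -252.0, 30.4]
orientation: [[-0.924, 0.383, 0.001], [0.383, 0.924, -0.001], [-0.001, -0.0, -1.0]]
ft_force: [-0.2, -0.3, 0.6]
opening: 42.9
finger_force: 0.0
```

Call:
{"fn": "move_arm", "kwargs": {
  "moves": [0,0,0,0,0,0,0,0,0,0,0,0,0,0,0,0,0,0,0,0,0,0,0,0,0,0,0,0,0,0,0,0],
  "gripper": -1,
  "squeeze": 50
}}

```text
time: 3.65
eef_pos: [488.3, -252.3, 31.1]
orientation: [[-0.924, 0.383, 0.003], [0.383, 0.924, -0.002], [-0.003, -0.0, -1.0]]
ft_force: [-0.6, 0.0, 5.8]
opening: 19.0
finger_force: 49.6
```

Call:
{"fn": "move_arm", "kwargs": {
  "moves": [0,0,-2,0,0,0,-2,0,0,0,-2,0,0,0,0,-1.1,0,0,0,-1.1,0,0,0,-1.1,0,0,0,-1.1,0,0,0,-1.17,-0.4,3.2,0,0,-0.4,3.8,0,0,-0.4,3.8,0,0,-0.4,3.8,0,0,-0.4,3.8,0,0,-0.4,3.7,0,0,0,0,0,0,0,0,0,0]
}}

```text
time: 5.25
eef_pos: [469.0, -29.8, 89.3]
orientation: [[-0.981, -0.192, 0.0], [-0.192, 0.981, -0.001], [0.0, -0.001, -1.0]]
ft_force: [-0.4, -0.9, -0.6]
opening: 19.1
finger_force: 49.2
```

```bash
python3 - <<'E'
from h import *
s=bot.state();print(s['time'],s['eef_pos'],s['opening'],s['ft_force'],s['joint_pos'].round(2))
print(rel(s,[470.2,-30.6,90],100.9)); grab('top','t2')
im=cv2.imread('pics/t2.png')
cv2.imwrite('pics/c2.png',cv2.convertScaleAbs(cv2.resize(im[130:230,200:310],None,fx=6,fy=6,interpolation=cv2.INTER_CUBIC),alpha=1.3))
E
```

```text
5.25 [469.00730778 -29.76045361  89.26057239] 19.09372571242011 [-0.40249204 -0.87749259 -0.59220543] [-0.14 -0.25  1.8  -0.    1.59 -1.9 ]
(array([-0.1 , -0.11, -0.07]), np.float64(0.02))
```

View pics/c2.png

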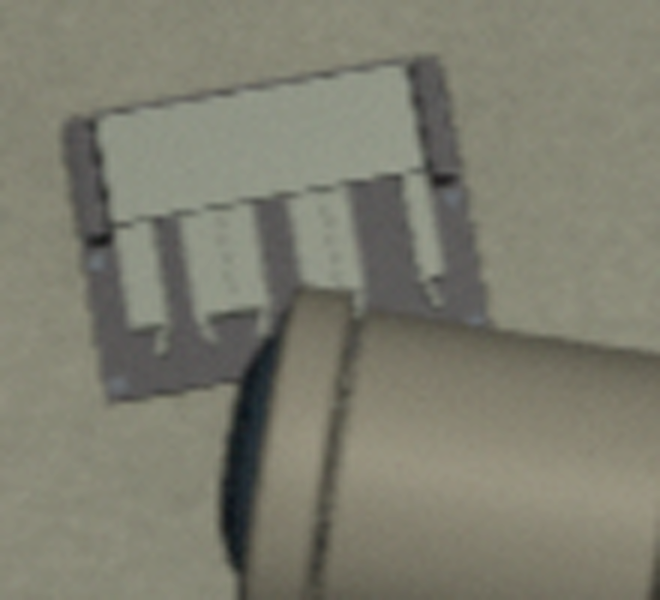

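The wrist hides the bar in the top view. The channel's near end is still visible at about (390,300). I'll lower to just above insertion height and use the scene camera.

Call:
{"fn": "move_arm", "kwargs": {
  "moves": [-0.1,-0.1,2,0,0,0,2,0,0,0,0.6,0,0,0,0,0]
}}

```text
time: 5.7
eef_pos: [469.5, -31.9, 42.1]
orientation: [[-0.982, -0.188, -0.003], [-0.188, 0.982, 0.0], [0.003, 0.001, -1.0]]
ft_force: [0.0, 0.3, -0.9]
opening: 19.1
finger_force: 49.3
```

```bash
python3 - <<'E'
from h import *
s=bot.state();print(s['time'],s['eef_pos'],rel(s,[470.2,-30.6,44],100.9)); d=grab('scene','s3')
im=cv2.imread('pics/s3.png')
# mark expected guide_c channel edges & centreline at z=26 / 8
T=np.linalg.inv(d['T'])
def px(p):
    q=T[:3,:3]@p+T[:3,3]; return d['cx']+d['fx']*q[0]/-q[2], d['cy']-d['fy']*q[1]/-q[2]
x=np.array([.982,.189,0]);y=np.array([-.189,.982,0]);o=np.array([618.5,-2.1,0])
k=5;x0,y0=195,165
c=cv2.resize(im[165:255,195:310],None,fx=k,fy=k,interpolation=cv2.INTER_CUBIC);c=cv2.convertScaleAbs(c,alpha=1.3)
f=lambda p:tuple(int(round((a-b+.5)*k)) for a,b in zip(px(p),(x0,y0)))
for yy in(-12.5,12.5): cv2.line(c,f(o+x*-36+y*yy+[0,0,26]),f(o+x*10+y*yy+[0,0,26]),(0,0,255),1)
g=s['eef_pos']*[1,1,0]
for yy in(-10,10): cv2.line(c,f(g+x*30+y*yy+[0,0,33]),f(g+x*86+y*yy+[0,0,33]),(0,255,0),1)
cv2.imwrite('pics/c3.png',c)
E
```

```text
5.7 [469.49697865 -31.90776069  42.14786307] (array([-0.09,  0.12, -0.19]), np.float64(-0.01))
```

View pics/c3.png

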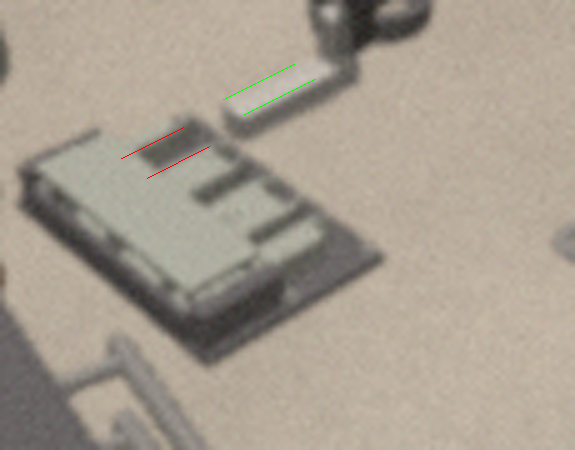

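The scene crop shows the bar (front end at (240,110)) collinear with the predicted channel lines at about (165,152). The tool aims at the wide channel next to the right cheek, so I'll advance in stages and watch the force.

Call:
{"fn": "move_arm", "kwargs": {
  "moves": [-1,0.06,0.1,0,-1,0,0,0,-1,0,0,0,-1,0,0,0,-1,0,0,0,-1,0,0,0,0,0,0,0,0,0,0,0]
}}

```text
time: 6.55
eef_pos: [529.1, -19.0, 42.0]
orientation: [[-0.982, -0.19, -0.001], [-0.19, 0.982, -0.0], [0.001, 0.0, -1.0]]
ft_force: [-0.1, 0.2, -0.9]
opening: 18.8
finger_force: 49.3
```

```bash
python3 - <<'E'
from h import *
s=bot.state();x=np.array([.982,.189]);y=np.array([-.189,.982]);r=s['eef_pos'][:2]-[618.5,-2.1]
print(s['ft_force'],s['wrist_torque'],s['eef_pos'][2],'guide xy',r@x,r@y)
E
```

```text
[-0.07213828  0.16059271 -0.85841248] [-8.25324357e-03  7.38445116e-02 -5.66364036e-05] 42.01748753679573 guide xy -91.02615616767605 0.3354306746048306
```

No contact, and the leading end is in the channel. I'll continue.

Call:
{"fn": "move_arm", "kwargs": {
  "moves": [-1,0,0,0,-1,0,0,0,-1,0,0.05,0,-1,0,0.05,0,-0.8,0,0,0,-0.5,0,0,0,-0.3,0,0,0,0,0,0,0,0,0,0,0]
}}

```text
time: 7.45
eef_pos: [583.9, -8.5, 41.2]
orientation: [[-0.982, -0.189, -0.0], [-0.189, 0.982, -0.0], [0.0, 0.0, -1.0]]
ft_force: [-0.1, 1.1, -0.6]
opening: 19.5
finger_force: 49.3
```

```bash
python3 - <<'E'
from h import *
s=bot.state();x=np.array([.982,.189]);y=np.array([-.189,.982]);r=s['eef_pos'][:2]-[618.5,-2.1]
print(s['ft_force'],s['wrist_torque'],s['eef_pos'][2],'guide xy',r@x,r@y)
E
```

```text
[-0.06704263  1.0787389  -0.57515032] [ 0.0109238   0.00027183 -0.01784753] 41.228584216050145 guide xy -35.16931606763794 0.27033356313327833
```

Call:
{"fn": "move_arm", "kwargs": {
  "moves": [-0.3,0,0.1,0,-0.3,0,0,0,-0.2,0,0,0,0,0,0,0,0,0,0,0]
}}

```text
time: 7.95
eef_pos: [591.9, -6.9, 40.3]
orientation: [[-0.982, -0.189, -0.0], [-0.189, 0.982, 0.0], [0.0, 0.0, -1.0]]
ft_force: [-0.0, -0.4, -0.7]
opening: 19.3
finger_force: 49.3
```

Call:
{"fn": "move_arm", "kwargs": {
  "moves": [-0.1,0,0,0,0,0,0,0]
}}

```text
time: 8.15
eef_pos: [592.7, -6.8, 40.2]
orientation: [[-0.982, -0.189, -0.001], [-0.189, 0.982, -0.0], [0.001, -0.0, -1.0]]
ft_force: [-1.6, -0.0, -0.3]
opening: 19.1
finger_force: 49.3
```

Call:
{"fn": "move_arm", "kwargs": {
  "moves": [-0.1,0,0,0,0,0,0,0]
}}

```text
time: 8.35
eef_pos: [592.8, -6.8, 40.2]
orientation: [[-0.982, -0.189, -0.003], [-0.189, 0.982, -0.001], [0.003, 0.0, -1.0]]
ft_force: [-5.8, -2.4, 1.5]
opening: 18.8
finger_force: 49.6
```

The bar met the stop at the predicted place. I'll ease off, lower to the floor, open and retreat.

Call:
{"fn": "move_arm", "kwargs": {
  "moves": [0.08,0,0.1,0,0,0,0.05,0,0,0,0,0]
}}

```text
time: 8.65
eef_pos: [592.7, -6.9, 39.2]
orientation: [[-0.982, -0.189, -0.001], [-0.189, 0.982, -0.0], [0.001, -0.0, -1.0]]
ft_force: [-5.3, -0.0, 4.3]
opening: 19.0
finger_force: 49.9
```

Call:
{"fn": "move_arm", "kwargs": {
  "moves": [0,0,0,0,0,0,0,0,0,0,0,0,0,0,0,0,0,0,0,0,0,0,-0.5,0,0,0,-1,0,0,0,-2,0,0,0,-2,0,0,0,-2,0,0,0,-1,0,0,0,0,0],
  "gripper": 0
}}

```text
time: 9.85
eef_pos: [594.2, -6.8, 126.5]
orientation: [[-0.982, -0.189, 0.004], [-0.189, 0.982, -0.0], [-0.004, -0.001, -1.0]]
ft_force: [-0.4, 0.2, 1.0]
opening: 42.7
finger_force: 0.0
```

Call:
{"fn": "move_arm", "kwargs": {
  "moves": [0,2,0,0,-1.5,2,0,0,-3,1,0,0,-2,0,0,0,0,0,0,0,0,0,0,0,0,0,0,0,0,0,0,0],
  "gripper": -1
}}

```text
time: 10.65
eef_pos: [646.8, 54.3, 123.8]
orientation: [[-0.982, -0.189, -0.0], [-0.189, 0.982, -0.0], [0.0, -0.0, -1.0]]
ft_force: [-0.5, 0.1, 0.9]
opening: -0.0
finger_force: 0.0
```

```bash
python3 - <<'E'
from h import *
s=bot.state();print(s['eef_pos'],s['ft_force'],s['opening'],'to centre',rel(s,[643.8,51.6,50],100.9)); d=grab('scene','s4');grab('top','t4')
a=cv2.imread('pics/s4.png')[165:255,195:310];b=cv2.imread('pics/t4.png')[130:205,200:290]
o=np.zeros((395,800,3),np.uint8)
a=cv2.resize(a,(430,336),interpolation=cv2.INTER_CUBIC);b=cv2.resize(b,(360,300),interpolation=cv2.INTER_CUBIC)
o[:336,:430]=a;o[:300,440:]=b;cv2.imwrite('pics/c4.png',cv2.convertScaleAbs(o,alpha=1.3))
E
```

```text
[646.84855779  54.2547468  123.84363348] [-0.54820684  0.07186222  0.91047398] -0.00867093932565698 to centre (array([ 0.35, -0.2 ,  7.38]), np.float64(-0.0))
```

View pics/c4.png

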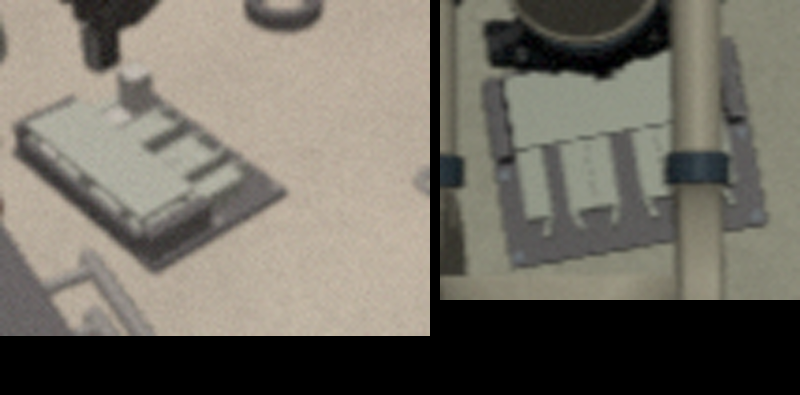

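The crop shows the spacer upright and home, with its grip at (135,85) in front of the raised tile and the shut fingers above the tile. Next I press it.

Call:
{"fn": "move_arm", "kwargs": {
  "moves": [0.3,-0.2,2,0,0,0,2,0,0,0,2,0,0,0,1.5,0,0,0,0,0,0,0,0,0]
}}

```text
time: 11.35
eef_pos: [644.9, 52.1, 49.2]
orientation: [[-0.982, -0.189, 0.0], [-0.189, 0.982, 0.0], [-0.0, -0.0, -1.0]]
ft_force: [0.1, 0.5, 0.7]
opening: -0.2
finger_force: 0.0
```

Call:
{"fn": "move_arm", "kwargs": {
  "moves": [0,0,0.3,0,0,0,0.3,0,0,0,0.3,0,0,0,0,0,0,0,0,0]
}}

```text
time: 11.85
eef_pos: [645.4, 52.2, 41.0]
orientation: [[-0.982, -0.189, 0.002], [-0.189, 0.982, 0.0], [-0.002, -0.0, -1.0]]
ft_force: [-0.9, 0.3, 4.6]
opening: -0.0
finger_force: 2.4
```

Call:
{"fn": "move_arm", "kwargs": {
  "moves": [0,0,0.2,0,0,0,0.2,0,0,0,0.2,0,0,0,0.1,0,0,0,0,0,0,0,0,0]
}}

```text
time: 12.45
eef_pos: [645.4, 52.1, 34.6]
orientation: [[-0.982, -0.189, 0.002], [-0.189, 0.982, -0.0], [-0.002, -0.0, -1.0]]
ft_force: [-2.1, 0.4, 8.8]
opening: -0.2
finger_force: 4.0
```

Call:
{"fn": "move_arm", "kwargs": {
  "moves": [0,0,0.1,0,0,0,0,0,0,0,0,0]
}}

```text
time: 12.75
eef_pos: [645.4, 52.2, 34.0]
orientation: [[-0.982, -0.189, 0.002], [-0.189, 0.982, 0.0], [-0.002, -0.0, -1.0]]
ft_force: [-3.4, -0.4, 8.9]
opening: -0.3
finger_force: 4.8
```

Call:
{"fn": "move_arm", "kwargs": {
  "moves": [0,0,0.1,0,0,0,0,0,0,0,0,0]
}}

```text
time: 13.05
eef_pos: [645.5, 52.2, 34.0]
orientation: [[-0.982, -0.189, 0.002], [-0.189, 0.982, -0.0], [-0.002, -0.0, -1.0]]
ft_force: [-5.5, 0.3, 13.7]
opening: -0.2
finger_force: 6.7
```

Call:
{"fn": "move_arm", "kwargs": {
  "moves": [0,0,0.08,0,0,0,0,0,0,0,0,0]
}}

```text
time: 13.35
eef_pos: [645.4, 52.2, 33.9]
orientation: [[-0.982, -0.19, 0.003], [-0.19, 0.982, -0.0], [-0.003, -0.0, -1.0]]
ft_force: [-6.7, -0.2, 15.8]
opening: 0.1
finger_force: 8.3
```

The tile stopped at z=34 (flush) under 16 N, so it bears on the spacer. Handing in.

```bash
python3 - <<'E'
from h import *
s=bot.state();print(s['eef_pos'],s['ft_force']);print(bot.hand_in())
E
```

```text
[645.44883243  52.19752568  33.9452043 ] [-6.68316105 -0.24844229 15.76809191]
the job is handed in; nothing more can be done
None
```

The spacer is fully home in the wide channel (guide_c, case y = -48) and released. The tile is held flush at z ≈ 34 mm with about 16 N, and the job is handed in; the hand-in returned no verdict.

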